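Load the die holder and find the socket for its keeper nut

TASK

Put the fuller die (the steel block with the rounded ridge) ridge up into the pocket of the die holder, flat, square and fully home, and let go of it. Then find the one of the three socket tools in the tray that fits the nut of the die holder's keeper bar, trying them on it as needed (one too small will not go over the nut, one too big spins loose round it), standing those that do not fit back upright in the tray. Finish while holding the one that fits, pushed fully down over the nut and still gripped, ready to tighten; leave everything else on the bench where it is.

Things in the scene. Friction and masses are not known exactly. Their poses are not given: they have to be found in the camera images.
- die_holder: bottom-die holder, dark steel, fixed to the bench: base plate 130 mm (x) by 200 mm (y), 10 mm thick; on it 12 mm high bars (tops 22 mm above the bench) frame a rectangular pocket. The pocket's +y bar is the brighter keeper bar, 64 mm wide, carrying washer, stud and hex nut. Origin: centre of the plate's underside, z up
- pocket (a point): centre of the pocket's floor, 10 mm above the bench, 38 mm from the holder's centre towards its -y. The pocket is 64 mm (holder's x) by 47 mm (holder's y), 12 mm deep, its upper edges chamfered 2 mm wide, 4 mm high. Axes as the die holder's
- stud (a point): on the axis of the keeper bar's stud at the washer's top, 24 mm above the bench, 30 mm from the holder's centre towards its +y (68 mm from the pocket's centre). A socket fully down has its mouth here. Washer 45 mm across. Axes as the die holder's
- fuller_die: fuller die, loose, bright steel, about 0.75 kg: foot 60 mm (x) by 44 mm (y), 20 mm high, lower edges chamfered 2 mm wide, 4 mm high; along its middle a ridge 60 mm long (x), 20 mm wide (y), round-topped, 62 mm high in all: grip the ridge's upright sides (20 to 52 mm up). Origin: centre of the underside, x along the ridge. In the pocket the ridge runs along the holder's x, either way round
- tray: a shallow aluminium tray fixed to the bench, 250 mm (x) by 86 mm (y), rim 14 mm high, walls and floor 3 mm thick. Origin: centre of its underside. The three sockets stand in it in a row along x, about 77 mm apart, in any order
- socket_small: smallest socket tool, loose, steel: round barrel 27 mm across, 40 mm high, topped by a square adapter shank 15 x 15 mm, 46 mm long (86 mm in all): grip the shank's flats. Stands mouth down. Hex opening 27 mm deep, chamfered, 0.7 mm play a side on its nut. Origin: centre of the mouth, z up along the shank; x, y square to the shank's flats; two flats of the hex face +x, -x
- socket_mid: middle socket tool, loose, steel: round barrel 34 mm across, 40 mm high, topped by a square adapter shank 15 x 15 mm, 46 mm long (86 mm in all): grip the shank's flats. Stands mouth down. Hex opening 27 mm deep, chamfered, 0.7 mm play a side on its nut. Origin: centre of the mouth, z up along the shank; x, y square to the shank's flats; two flats of the hex face +x, -x
- socket_large: largest socket tool, loose, steel: round barrel 42 mm across, 40 mm high, topped by a square adapter shank 15 x 15 mm, 46 mm long (86 mm in all): grip the shank's flats. Stands mouth down. Hex opening 27 mm deep, chamfered, 0.7 mm play a side on its nut. Origin: centre of the mouth, z up along the shank; x, y square to the shank's flats; two flats of the hex face +x, -x
- nut_p: hex nut, one of three on the die holder's stud, vise foot and anvil foot (which is where, and this one's size, is not told): 18, 24 or 30 mm across flats, 10.8, 14.8 or 18 mm high, stud 4 mm higher. Turns on its upright stud, drag 0.15 N m. Origin: centre of its underside, 24 mm above the bench; two flats face +x, -x. The holder's nut is the one at point stud
- nut_q: hex nut, one of three on the die holder's stud, vise foot and anvil foot (which is where, and this one's size, is not told): 18, 24 or 30 mm across flats, 10.8, 14.8 or 18 mm high, stud 4 mm higher. Turns on its upright stud, drag 0.15 N m. Origin: centre of its underside, 24 mm above the bench; two flats face +x, -x. The holder's nut is the one at point stud
- nut_r: hex nut, one of three on the die holder's stud, vise foot and anvil foot (which is where, and this one's size, is not told): 18, 24 or 30 mm across flats, 10.8, 14.8 or 18 mm high, stud 4 mm higher. Turns on its upright stud, drag 0.15 N m. Origin: centre of its underside, 24 mm above the bench; two flats face +x, -x. The holder's nut is the one at point stud
- vise: a bystander: blue bench vise bolted down at the right edge, 170 mm high, 160 mm wide, about 280 mm long; origin: centre of its foot, on the bench
- anvil: a bystander: small dark anvil bolted down at the left edge, 132 mm high, 325 mm long with its horn; origin: centre of its foot, on the bench
- hammer: a bystander: cross-peen hammer with a wooden handle, 290 mm long, at the far side of the bench; origin in the handle, on the bench
- tongs: a bystander: dark blacksmith's tongs, 390 mm long, lying at the far side; origin near the rivet, on the bench
- wire_brush: a bystander: wire brush with a wooden back, 200 mm long, 38 mm high, between the robot and the die holder; origin near the middle, on the bench
- chisel: a bystander: cold chisel, 150 mm long, 14 mm high, just beyond the die holder; origin near the middle, on the bench
- bar_offcut: a bystander: offcut of dark square bar, 20 x 20 x 110 mm, lying near the robot on its right; origin: centre of its underside
- spanner: a bystander: open-ended spanner lying at the far right; origin near its middle, on the bench
- flux_tin: a bystander: round tin, 64 mm across and 55 mm high, near the robot on its left; origin: centre of its underside
Mind the look-alikes: they are no part of the job. What is shaped like the socket_small but brown or yellow is not meant.

How it is judged (in metres and radians):
On the way, in this order (a step that is already met when the one before it is completed fails the run):
1. the fuller die lies released, flat and square on the floor of the pocket (horizontal distance between fuller_die and pocket below 0.003 m and z of fuller_die in the frame of pocket between -0.003 and 0.002 m and angle between fuller_die's own z axis and vertical below 0.04 rad and angle between the x axis of fuller_die and the x axis of die_holder, either way round below 0.06 rad and contact force between the fingers and fuller_die below 0.5 N), for 0.2 s.
2. the socket that fits is fully down over the keeper nut, in the gripper (((horizontal distance between nut_p and stud below 0.01 m and horizontal distance between socket_small and stud below 0.003 m and z of socket_small in the frame of stud between -0.003 and 0.003 m and angle between socket_small's own z axis and vertical below 0.06 rad and contact force between the fingers and socket_small above 3 N) or (horizontal distance between nut_q and stud below 0.01 m and horizontal distance between socket_mid and stud below 0.003 m and z of socket_mid in the frame of stud between -0.003 and 0.003 m and angle between socket_mid's own z axis and vertical below 0.06 rad and contact force between the fingers and socket_mid above 3 N) or (horizontal distance between nut_r and stud below 0.01 m and horizontal distance between socket_large and stud below 0.003 m and z of socket_large in the frame of stud between -0.003 and 0.003 m and angle between socket_large's own z axis and vertical below 0.06 rad and contact force between the fingers and socket_large above 3 N))), for 0.2 s.
At the end, for the whole second after the job is handed in: the socket of the nut's size is gripped (over 3 N), mouth within 3 mm of the washer and of the stud's axis, upright to 0.06 rad, still; die released in the pocket within 3 mm of centre, 2 mm of the floor, 0.04 rad of level, 0.06 rad of square; other sockets upright (0.15 rad) on the tray floor (all of step 1 and (((horizontal distance between nut_p and stud below 0.01 m and horizontal distance between socket_small and stud below 0.003 m and z of socket_small in the frame of stud between -0.003 and 0.003 m and angle between socket_small's own z axis and vertical below 0.06 rad and contact force between the fingers and socket_small above 3 N and linear speed of socket_small below 0.02 m/s) and (angle between socket_mid's own z axis and vertical below 0.15 rad and x of socket_mid in the frame of tray between -0.122 and 0.122 m and y of socket_mid in the frame of tray between -0.04 and 0.04 m and z of socket_mid in the frame of tray between -0.003 and 0.008 m) and (angle between socket_large's own z axis and vertical below 0.15 rad and x of socket_large in the frame of tray between -0.122 and 0.122 m and y of socket_large in the frame of tray between -0.04 and 0.04 m and z of socket_large in the frame of tray between -0.003 and 0.008 m)) or ((horizontal distance between nut_q and stud below 0.01 m and horizontal distance between socket_mid and stud below 0.003 m and z of socket_mid in the frame of stud between -0.003 and 0.003 m and angle between socket_mid's own z axis and vertical below 0.06 rad and contact force between the fingers and socket_mid above 3 N and linear speed of socket_mid below 0.02 m/s) and (angle between socket_small's own z axis and vertical below 0.15 rad and x of socket_small in the frame of tray between -0.122 and 0.122 m and y of socket_small in the frame of tray between -0.04 and 0.04 m and z of socket_small in the frame of tray between -0.003 and 0.008 m) and (angle between socket_large's own z axis and vertical below 0.15 rad and x of socket_large in the frame of tray between -0.122 and 0.122 m and y of socket_large in the frame of tray between -0.04 and 0.04 m and z of socket_large in the frame of tray between -0.003 and 0.008 m)) or ((horizontal distance between nut_r and stud below 0.01 m and horizontal distance between socket_large and stud below 0.003 m and z of socket_large in the frame of stud between -0.003 and 0.003 m and angle between socket_large's own z axis and vertical below 0.06 rad and contact force between the fingers and socket_large above 3 N and linear speed of socket_large below 0.02 m/s) and (angle between socket_small's own z axis and vertical below 0.15 rad and x of socket_small in the frame of tray between -0.122 and 0.122 m and y of socket_small in the frame of tray between -0.04 and 0.04 m and z of socket_small in the frame of tray between -0.003 and 0.008 m) and (angle between socket_mid's own z axis and vertical below 0.15 rad and x of socket_mid in the frame of tray between -0.122 and 0.122 m and y of socket_mid in the frame of tray between -0.04 and 0.04 m and z of socket_mid in the frame of tray between -0.003 and 0.008 m)))); the arm keeps its last pose, push and grip.
It fails at once if a bystander on the bench is shoved more than 30 mm (distance of any of hammer, tongs, wire_brush, chisel, bar_offcut, spanner, flux_tin from where it was at the start of the episode above 0.03 m).
It also fails if it takes over 72 s, if anything falls off the work surface, if the arm or the gripper's body presses on something with over 40 N, if the wrist force passes 120 N, or if a joint passes its speed limit or range.

ROBOT

A 6-joint arm with a two-finger parallel gripper is mounted at the origin on the work surface. World frame = base frame: x ahead of the robot, y to its left, z up, the work surface at z = 0. Lengths are in m, angles in degrees, forces in N, time in s.
With the tool pointing down it reaches from about 0.25 to 0.725 m from the base axis. Payload 9.7 kg.
Tool frame: the origin (TCP) lies at the very end of the fingers, on their centre line; the grasp point (between the pads) lies 19 mm behind it (bot.grip_depth is the distance from the TCP to the grasp point, in m); z points along the fingers, y is the direction in which the jaws open and shut (so a half turn about z gives the same grasp; the last joint's range is limited). The gripper opens to 85 mm and grips with 20 to 120 N. Pads are 22 mm wide; open, the fingers measure 114 mm over their backs; the gripper's body (76 mm by 85 mm) begins 54 mm behind the grasp point. The pads swing forward as they close: fully open they stand 13 mm farther back than shut.
Start: joints at [-70.588, 4.979, 10.078, 95.1, 0, 90], TCP at [0.183, -0.519, 0.231] pointing down, gripper open.
Joint ranges: [-179.16, 179.16], [-48.56, 103.87], [-65.8, 70.77], [-126.05, 130.52], [-82.76, 87.17], [-180, 180]. Speed limits (degrees/s): [127.2, 127.2, 147.25, 180, 180, 180].

INTERFACE

Orientations are given as [roll, pitch, yaw] about the fixed x, y, z axes, in that order (R = Rz(yaw) Ry(pitch) Rx(roll)).
In Python, from workcell import telemetry, optics, order, bot gives the robot as it stands. The module is installed in compiled form; this text tells all that it offers.
- The arm moves only by the shell command python3 -m inch 'ROWS' [FORCE]. ROWS is JSON, a list of rows, each a list of 7 numbers: the shift along the tool's x, y, z in m, then the turn, a rotation vector about the tool's x, y, z in rad, then the closure, from 0 (fully open) to 1 (shut). In form: [[tx, ty, tz, rx, ry, rz, grip], ...]. A call has 1 to 12 rows; each row is the pose to reach, as a shift and turn from the pose commanded when the call began, along the tool's axes at that moment; what a row does not reach only later rows make up. A row lasts 1/12 s, in which the tool goes at most 41.7 mm and 7.16 degrees, less where a joint would pass 70% of its speed; a pose out of reach is approached as far as the arm can. A call with a gripper value outside its range is refused whole. The fingers move at their own pace and stop on an object; FORCE is the grip in N (left out, the last holds). Time passes only in rows, so rows that repeat a pose let the fingers close. It gives the time, the measured TCP pose, the force and the opening at its end, in the units of the state.
- telemetry.get_obs(): the state, without advancing time (a new reading comes with each control period).
- optics.camera(name): name is "side" or "top"; returns (picture, depth): 420x560x3 uint8, red, green, blue; 420x560 float32, m along the optical axis (not along the pixel's ray), 0 where there is no reading.
- optics.camera_info(name): a dict with "camera_matrix" (3x3 intrinsics, pixels), "k1" (the pictures are not rectified: a ray, as slopes to the right and down, at radius r is drawn at 1 + k1 r^2 times it, then the intrinsics apply), "xyz" and "attitude" of the camera in the world. Camera axes: x right, y down, z forward; pixel columns grow to the right and rows downward; lengths in m; the calibration is good to about 2 mm. A picture is of the moment at which its call begins. camera_info takes no time and is no camera call.
- order.job_done(): hands the job in, once; it reports no verdict.
The state is a dict: "time": time; "q": joint angles; "qd": joint speeds; "joint_efforts": joint torques, N m; "ee_pos": TCP position; "tcp_rot": TCP orientation; "wrist_force": force on the tool from outside, world axes, zero at the start; "torque": the same for the moment, N m; "opening": finger opening in m.
Only numpy, scipy, OpenCV 4.12 (cv2) and the standard library are available. Lean on these libraries where they do the work, as an engineer would, in place of code of your own. Each camera call takes 0.05 s, during which the arm holds its last target. There are 200 camera calls.

## Working session

There is one attempt and no reset: what is moved stays moved. The work goes in short steps, Python scripts to look and compute and a shell command to move; the robot and the scene stay as the last step left them, time stands still between calls to the robot, and variables do not carry over. Pictures are saved under pics/ and viewed, about 8 in all and at most 12, crops included, and the job is handed in when it is done.

```bash
mkdir -p pics; ls
cat > h.py <<'E'
import numpy as np, cv2
from workcell import telemetry, optics, order, bot
from scipy.spatial.transform import Rotation as R
def cam(n):
    p,d=optics.camera(n); return p,d
def info(n):
    i=optics.camera_info(n); return np.array(i["camera_matrix"]),i["k1"],np.array(i["xyz"]),R.from_euler('xyz',i["attitude"],degrees=True).as_matrix()
def rays(n,uv):
    K,k,c,M=info(n); uv=np.atleast_2d(uv).astype(float)
    D=np.stack([(uv[:,0]-K[0,2])/K[0,0],(uv[:,1]-K[1,2])/K[1,1]],1); s=D.copy()
    for _ in range(20): s=D/(1+k*(s**2).sum(1,keepdims=True))
    return c,np.c_[s,np.ones(len(s))]@M.T
def onplane(n,uv,z):
    c,r=rays(n,uv); return c+r*((z-c[2])/r[:,2])[:,None]
def cloud(n,d):
    v,u=np.mgrid[0:420,0:560]; c,r=rays(n,np.c_[u.ravel(),v.ravel()])
    return (c+r*d.ravel()[:,None]).reshape(420,560,3)
E
python3 - <<'E'
from h import *
for n in("side","top"):
    print(optics.camera_info(n)); p,d=cam(n); np.savez(n+"0.npz",p=p,d=d); cv2.imwrite(f"pics/{n}0.png",p[:,:,::-1])
print(telemetry.get_obs(),bot.grip_depth)
E
```

```text
pics
{'camera_matrix': array([[451.12240846,   0.        , 272.37074212],
       [  0.        , 451.12240846, 204.55654918],
       [  0.        ,   0.        ,   1.        ]]), 'k1': 0.03351865064174347, 'xyz': array([-0.01701972,  1.25387588,  1.05416028]), 'attitude': array([-126.07923183,    0.44899478, -155.60103421])}
{'camera_matrix': array([[534.95665825,   0.        , 267.38103329],
       [  0.        , 534.95665825, 205.41594763],
       [  0.        ,   0.        ,   1.        ]]), 'k1': -0.025854824581170437, 'xyz': array([ 0.21982674, -0.0150163 ,  2.1533926 ]), 'attitude': array([-170.27096464,    0.70295134,  -90.04523043])}
{'time': 0.1, 'q': array([-7.05864485e+01,  5.00826118e+00,  1.00380546e+01,  9.51018727e+01,
       -9.29655446e-04,  9.00012315e+01]), 'qd': array([ 0.00400856, -0.09856019,  0.11909834, -0.01443172,  0.03668968,
        0.00266282]), 'joint_efforts': array([ 2.27722394e-04, -5.21558654e+01,  4.65654337e+01,  1.60969736e-02,
       -7.09746757e-06, -4.31899892e-06]), 'ee_pos': array([ 0.18273104, -0.51851537,  0.23064258]), 'tcp_rot': array([-1.79927921e+02,  9.31204007e-04,  1.94123211e+01]), 'wrist_force': array([-0.15672136,  0.24739504,  0.39081271]), 'torque': array([-0.01372917,  0.04476799, -0.04190038]), 'opening': 0.08549339783970095} 0.0187
```

View pics/side0.png

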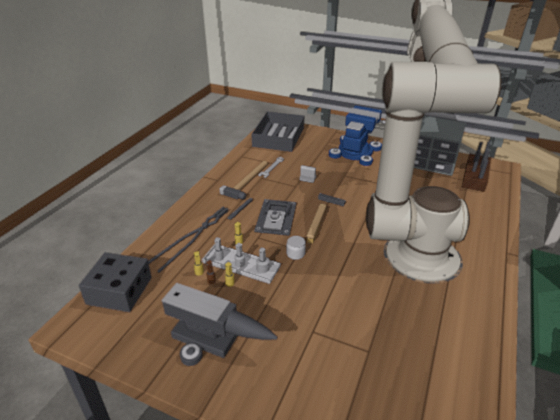

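View pics/top0.png

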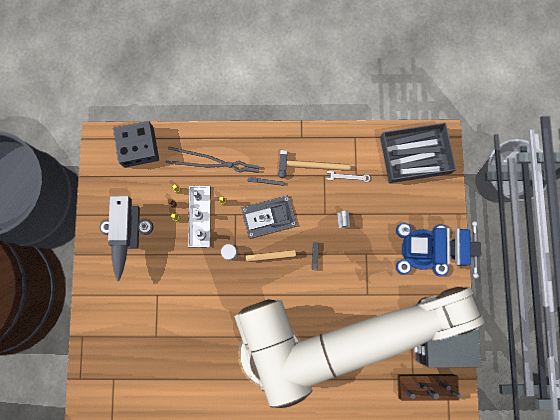

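Top view: holder near (270,216), tray near (200,216) with decoy coloured sockets round it, die near (343,217). Brush, hammer and tin are around them. I'll enlarge these areas.

Run:
```python
from h import *
T=np.load("top0.npz");S=np.load("side0.npz")
a=cv2.resize(T['p'][170:275,160:360,::-1],(800,420),interpolation=cv2.INTER_CUBIC)
b=cv2.resize(S['p'][150:290,180:330,::-1],(600,560),interpolation=cv2.INTER_CUBIC)
cv2.imwrite("pics/topc.png",a);cv2.imwrite("pics/sidec.png",b)
C=cloud("top",T['d'])
for (u,v) in [(200,216),(270,200),(343,217),(343,230),(310,270),(260,217),(198,196),(200,214),(201,234)]:
    print(u,v,C[v,u].round(4))
Cs=cloud("side",S['d'])
for (u,v) in [(220,243),(240,250),(262,254),(277,215),(308,168)]: print(u,v,Cs[v,u].round(4))
```

```text
200 216 [0.5402 0.2806 0.0386]
270 200 [ 6.116e-01  4.000e-04 -6.000e-04]
343 217 [ 0.5312 -0.2881  0.0623]
343 230 [ 0.4861 -0.2937  0.0095]
310 270 [ 0.3268 -0.1596 -0.0069]
260 217 [0.5329 0.0397 0.0568]
198 196 [0.6196 0.2887 0.0499]
200 214 [0.549  0.2813 0.0345]
201 234 [0.4665 0.2737 0.049 ]
220 243 [0.6183 0.2933 0.0689]
240 250 [0.5422 0.2956 0.0673]
262 254 [0.4638 0.2928 0.0763]
277 215 [0.5207 0.0463 0.0432]
308 168 [ 0.5239 -0.2819  0.061 ]
```

View pics/topc.png

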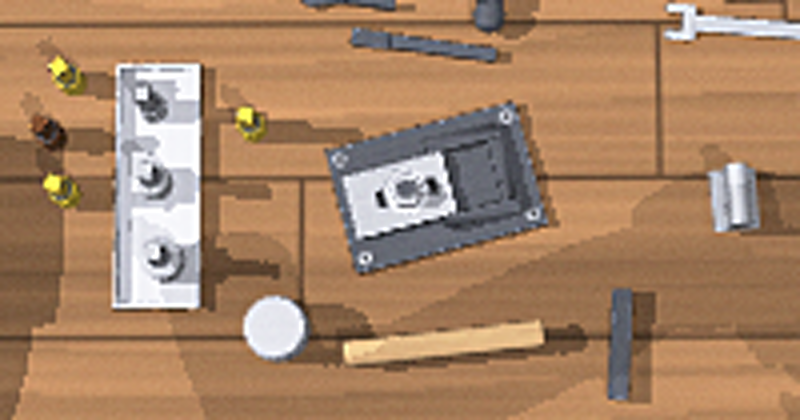

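View pics/sidec.png

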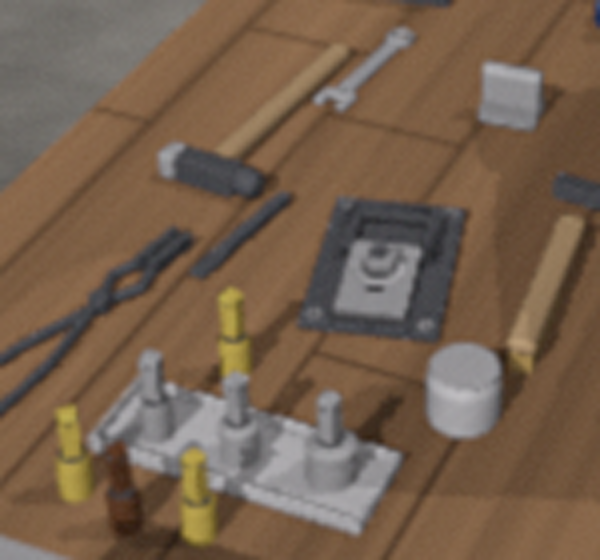

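Run:
```python
from h import *
D={n:np.load(n+"0.npz") for n in("top","side")}
def mask(n,box,sat=60,up=4):
    x0,y0,x1,y1=box; p=cv2.resize(D[n]['p'][y0:y1,x0:x1],None,fx=up,fy=up,interpolation=cv2.INTER_CUBIC)
    h=cv2.cvtColor(p,cv2.COLOR_RGB2HSV); return (h[...,1]<sat).astype(np.uint8),p,lambda c:(c.reshape(-1,2)+.5)/up-.5+[x0,y0]
def big(m):
    cs,_=cv2.findContours(m,cv2.RETR_EXTERNAL,cv2.CHAIN_APPROX_NONE); return max(cs,key=cv2.contourArea)
def rect(n,box,z,sat=60):
    m,p,f=mask(n,box,sat); w=onplane(n,f(big(cv2.morphologyEx(m,cv2.MORPH_OPEN,np.ones((5,5))))),z)[:,:2]
    r=cv2.minAreaRect((w*1000).astype(np.float32)); print(n,z,"centre",np.round(r[0],1),"size",np.round(r[1],1),"ang",round(r[2],2))
print("holder");rect("top",(235,190,300,240),.01); rect("side",(250,195,300,240),.01)
print("tray");rect("top",(186,182,213,252),.010)
print("die");rect("top",(330,200,358,240),.0); 
for n in D:
    C=cloud(n,D[n]['d']); 
    for nm,(x,y,r) in dict(die=(.53,-.285,.06),nut=(.53,.035,.03),s1=(.62,.285,.03),s2=(.54,.285,.03),s3=(.465,.285,.03)).items():
        k=(np.hypot(C[...,0]-x,C[...,1]-y)<r)
        P=C[k]; print(n,nm,len(P),"zmax",np.sort(P[:,2])[-6:].round(3))
        for lo,hi in ((.003,.016),(.016,.024),(.024,.036),(.036,.05),(.05,.07),(.07,.1)):
            q=P[(P[:,2]>lo)&(P[:,2]<hi)]
            if len(q): print("   z",lo,hi,len(q),"min",(q[:,:2].min(0)*1e3).round(0),"max",(q[:,:2].max(0)*1e3).round(0),"mean",(q.mean(0)*1e3).round(1))
```

```text
holder
top 0.01 centre [542.8   6.1] size [132.  200.3] ang 14.58
side 0.01 centre [540.8  14. ] size [131.  210.2] ang 14.79
tray
top 0.01 centre [545.6 289.3] size [252.3  89.1] ang 0.66
die
top 0.0 centre [ 533.3 -296.3] size [69.3 48.3] ang 4.36
top die 679 zmax [0.066 0.066 0.066 0.068 0.072 0.077]
   z 0.003 0.016 172 min [ 474. -344.] max [ 589. -226.] mean [ 530.3 -288.5    7.5]
   z 0.016 0.024 40 min [ 493. -317.] max [ 554. -270.] mean [ 527.1 -286.7   20. ]
   z 0.024 0.036 19 min [ 496. -317.] max [ 552. -276.] mean [ 517.4 -292.2   29. ]
   z 0.036 0.05 15 min [ 498. -302.] max [ 557. -283.] mean [ 518.8 -291.9   46.3]
   z 0.05 0.07 69 min [ 497. -305.] max [ 557. -281.] mean [ 528.  -293.7   58.6]
   z 0.07 0.1 2 min [ 514. -298.] max [ 533. -290.] mean [ 523.3 -294.1   74.9]
top nut 172 zmax [0.05  0.053 0.056 0.056 0.057 0.057]
   z 0.003 0.016 25 min [503.   8.] max [555.  61.] mean [523.6  34.2  12.6]
   z 0.016 0.024 60 min [502.   8.] max [559.  61.] mean [526.   36.9  20.7]
   z 0.024 0.036 38 min [505.   8.] max [558.  65.] mean [530.9  33.5  28.2]
   z 0.036 
[... 3405 characters left out ...]
max [563. 312.] mean [544.2 299.2  42.5]
   z 0.05 0.07 28 min [539. 286.] max [556. 304.] mean [545.8 297.3  60.3]
   z 0.07 0.1 39 min [539. 285.] max [557. 307.] mean [546.5 296.   82. ]
side s3 322 zmax [0.089 0.089 0.089 0.09  0.09  0.091]
   z 0.003 0.016 68 min [438. 256.] max [495. 311.] mean [457.7 293.6   7.1]
   z 0.016 0.024 23 min [446. 281.] max [486. 307.] mean [460.9 297.4  20.4]
   z 0.024 0.036 31 min [448. 282.] max [487. 307.] mean [463.3 297.3  29.5]
   z 0.036 0.05 82 min [446. 263.] max [489. 307.] mean [464.8 290.9  41.6]
   z 0.05 0.07 28 min [458. 276.] max [474. 294.] mean [464.6 287.   59.9]
   z 0.07 0.1 42 min [459. 275.] max [476. 294.] mean [466.4 286.3  82.1]
```

The nut's top is at about z 42 mm with a 30–33 mm extent, so it is the 30 mm nut. The large socket (42 mm barrel) stands at about (0.466, 0.284). Next I go above the die.

```bash
cat > go.py <<'E'
import sys
from h import *
# go.py x y z yaw -> shift/turn from measured pose
x,y,z,yaw=map(float,sys.argv[1:5]); o=telemetry.get_obs()
M=R.from_euler('xyz',o['tcp_rot'],degrees=True); G=R.from_euler('xyz',[180,0,yaw],degrees=True)
print("t",o['time'],"pos",o['ee_pos'].round(4),"rot",o['tcp_rot'].round(2),"F",o['wrist_force'].round(1),"op",round(o['opening'],4))
print("shift",M.inv().apply(np.array([x,y,z])-o['ee_pos']).round(4),"turn",(M.inv()*G).as_rotvec().round(4))
E
python3 go.py .5265 -.292 .14 4.4
python3 - <<'E'
from h import *
P=[]
for n in("top","side"):
    C=cloud(n,np.load(n+"0.npz")['d']); P=C[(np.hypot(C[...,0]-.526,C[...,1]+.29)<.05)&(C[...,2]>.05)][:,:2]
    r=cv2.minAreaRect((P*1000).astype(np.float32)); print(n,r)
    w,V=np.linalg.eigh(np.cov(P.T)); print(np.degrees(np.arctan2(V[1,1],V[0,1])))
E
```

```text
t 0.1 pos [ 0.1827 -0.5185  0.2306] rot [-179.93    0.     19.41] F [-0.2  0.2  0.4] op 0.0855
shift [ 0.3995 -0.0993  0.0908] turn [-1.20e-03  2.00e-04  2.62e-01]
top ((527.427978515625, -293.7494812011719), (60.48945617675781, 21.063426971435547), 6.109099864959717)
-173.8843395234775
side ((525.501220703125, -291.6587829589844), (60.20488357543945, 27.053544998168945), 0.4300382733345032)
-175.44640018879178
```

```bash
python3 -m inch '[[0.40,-0.099,0.09,0,0,0.252,0],[0.40,-0.099,0.09,0,0,0.252,0],[0.40,-0.099,0.09,0,0,0.252,0],[0.40,-0.099,0.09,0,0,0.252,0],[0.40,-0.099,0.09,0,0,0.252,0],[0.40,-0.099,0.09,0,0,0.252,0],[0.40,-0.099,0.09,0,0,0.252,0],[0.40,-0.099,0.09,0,0,0.252,0],[0.40,-0.099,0.09,0,0,0.252,0],[0.40,-0.099,0.09,0,0,0.252,0],[0.40,-0.099,0.09,0,0,0.252,0],[0.40,-0.099,0.09,0,0,0.252,0]]'; python3 go.py .5265 -.2925 .024 5
```

```text
time: 1.1
ee_pos: [0.5288, -0.29, 0.1393]
tcp_rot: [-179.9, 0.1, 5.2]
wrist_force: [0.2, 0.0, -0.4]
opening: 0.0855
t 1.1 pos [ 0.5288 -0.29    0.1393] rot [-1.799e+02  1.200e-01  5.190e+00] F [ 0.2  0.  -0.4] op 0.0855
shift [-0.0022  0.0025  0.1153] turn [-0.0018  0.0021  0.0034]
```

```bash
python3 -m inch '[[-0.002,0.0025,0.035,0,0,0,0],[-0.002,0.0025,0.07,0,0,0,0],[-0.002,0.0025,0.1,0,0,0,0],[-0.002,0.0025,0.115,0,0,0,0],[-0.002,0.0025,0.115,0,0,0,0.5],[-0.002,0.0025,0.115,0,0,0,1],[-0.002,0.0025,0.115,0,0,0,1],[-0.002,0.0025,0.115,0,0,0,1],[-0.002,0.0025,0.115,0,0,0,1],[-0.002,0.0025,0.115,0,0,0,1],[-0.002,0.0025,0.115,0,0,0,1]]' 80; python3 go.py .5265 -.2925 .024 5
```

```text
time: 2.02
ee_pos: [0.526, -0.2954, 0.028]
tcp_rot: [179.9, -0.1, 5.0]
wrist_force: [-2.6, 0.8, 6.6]
opening: 0.0191
t 2.0167 pos [ 0.526  -0.2954  0.028 ] rot [ 1.7992e+02 -1.0000e-01  4.9900e+00] F [-2.6  0.8  6.6] op 0.0191
shift [ 0.0007 -0.0029  0.004 ] turn [ 0.0013 -0.0018 -0.0002]
```

```bash
python3 -m inch '[[0,0,-0.03,0,0,0,1],[0,0,-0.06,0,0,0,1],[0,0,-0.09,0,0,0,1],[0,0,-0.11,0,0,0,1],[0,0,-0.11,0,0,0,1],[0,0,-0.11,0,0,0,1]]'; python3 go.py .5524 -.0307 .135 14.6
```

```text
time: 2.52
ee_pos: [0.5256, -0.2952, 0.1361]
tcp_rot: [180.0, -0.0, 5.0]
wrist_force: [-0.3, -0.1, -8.2]
opening: 0.0186
t 2.5167 pos [ 0.5256 -0.2952  0.1361] rot [ 1.7998e+02 -3.0000e-02  4.9800e+00] F [-0.3 -0.1 -8.2] op 0.0186
shift [ 0.0497 -0.2612  0.001 ] turn [ 0.0005 -0.0004 -0.1679]
```

```bash
python3 -m inch '[[0.0497,-0.261,0,0,0,-0.168,1],[0.0497,-0.261,0,0,0,-0.168,1],[0.0497,-0.261,0,0,0,-0.168,1],[0.0497,-0.261,0,0,0,-0.168,1],[0.0497,-0.261,0,0,0,-0.168,1],[0.0497,-0.261,0,0,0,-0.168,1],[0.0497,-0.261,0,0,0,-0.168,1],[0.0497,-0.261,0,0,0,-0.168,1],[0.0497,-0.261,0,0,0,-0.168,1]]'; python3 go.py .5524 -.0307 .07 14.6
python3 - <<'E'
from h import *
o=telemetry.get_obs(); t=o['ee_pos']; print(o['tcp_rot'])
ims=[]
for n in("top","side"):
    p,d=cam(n); np.savez(n+"1.npz",p=p,d=d); C=cloud(n,d)
    k=(np.hypot(C[...,0]-t[0],C[...,1]-t[1])<.06)
    for lo,hi in ((.095,.135),(.135,.15),(.15,.175)):
        P=C[k&(C[...,2]>lo)&(C[...,2]<hi)]
        if len(P)>3: print(n,lo,hi,len(P),"min",(P.min(0)*1e3).round(),"max",(P.max(0)*1e3).round(),cv2.minAreaRect((P[:,:2]*1000).astype(np.float32)))
    b=(235,175,305,245) if n=="top" else (230,150,330,250)
    ims.append(cv2.resize(p[b[1]:b[3],b[0]:b[2],::-1],(400,400),interpolation=cv2.INTER_CUBIC))
cv2.imwrite("pics/over.png",np.hstack(ims))
E
```

```text
time: 3.27
ee_pos: [0.5512, -0.0295, 0.1335]
tcp_rot: [-179.9, 0.2, 14.7]
wrist_force: [-0.4, 0.7, -7.9]
opening: 0.0187
t 3.2667 pos [ 0.5512 -0.0295  0.1335] rot [-179.94    0.23   14.74] F [-0.4  0.7 -7.9] op 0.0187
shift [0.0011 0.0015 0.0635] turn [-0.001   0.004   0.0025]
[-179.94323262    0.22626044   14.74094637]
side 0.095 0.135 132 min [519. -58. 105.] max [582.   3. 134.] ((549.0574951171875, -23.543296813964844), (64.51119995117188, 45.15842056274414), 25.398149490356445)
side 0.135 0.15 57 min [523. -38. 135.] max [582.  -4. 150.] ((549.2921142578125, -16.149917602539062), (60.10503005981445, 26.172740936279297), 18.328777313232422)
side 0.15 0.175 82 min [522. -44. 150.] max [582.  -6. 174.] ((549.9833984375, -20.706031799316406), (59.224822998046875, 36.112022399902344), 27.08672332763672)
```

View pics/over.png

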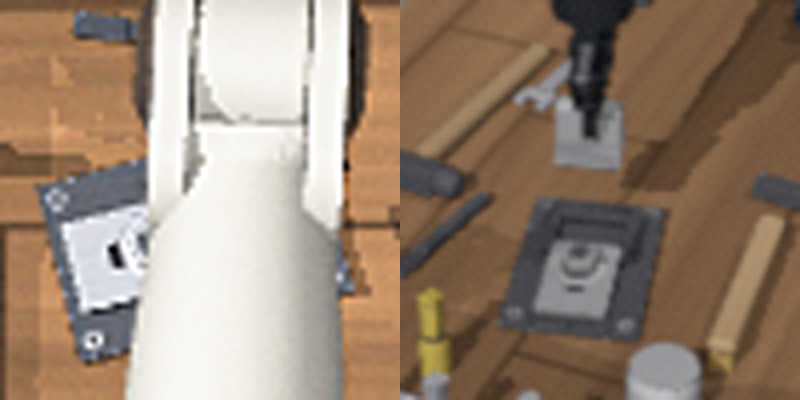

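Run:
```python
from h import *
o=telemetry.get_obs(); t=o['ee_pos']; M=R.from_euler('xyz',o['tcp_rot'],degrees=True).as_matrix()
p=np.load("side1.npz")['p']; x0,y0=255,165; up=6
c=cv2.resize(p[y0:205,x0:300],None,fx=up,fy=up,interpolation=cv2.INTER_CUBIC); h=cv2.cvtColor(c,cv2.COLOR_RGB2HSV)
m=((h[...,1]<50)&(h[...,2]>90))
pl=t+M[:,1]*-.022  # front (+y) foot face point; normal = tool y
K,k,cc,_=info("side")
for v in range(0,m.shape[0],6):
    u=np.flatnonzero(m[v])
    if len(u)<20: continue
    q=np.c_[[u[0],u[-1]],[v,v]]; uv=(q+.5)/up-.5+[x0,y0]
    c0,r=rays("side",uv); s=((pl-c0)@M[:,1])/(r@M[:,1]); W=c0+r*s[:,None]; L=(W-t)@M
    print(uv.round(1).tolist(),"toolx",(L[:,0]*1e3).round(1),"mid",round(L[:,0].mean()*1e3,1),"z",(W[:,2]*1e3).round(0))
```

```text
[[270.1, 165.6], [276.1, 165.6]] toolx [24.3  2.5] mid 13.4 z [216. 218.]
[[268.9, 166.6], [275.9, 166.6]] toolx [28.6  3.1] mid 15.9 z [211. 214.]
[[267.8, 167.6], [275.4, 167.6]] toolx [32.9  5. ] mid 18.9 z [207. 209.]
[[266.8, 168.6], [275.9, 168.6]] toolx [36.7  3.2] mid 19.9 z [202. 205.]
[[265.4, 169.6], [275.8, 169.6]] toolx [41.6  3.8] mid 22.7 z [197. 201.]
[[264.4, 170.6], [269.9, 170.6]] toolx [45.4 25.2] mid 35.3 z [193. 195.]
[[260.2, 171.6], [268.9, 171.6]] toolx [60.9 28.9] mid 44.9 z [187. 190.]
[[258.8, 172.6], [268.4, 172.6]] toolx [66.6 30.8] mid 48.7 z [182. 186.]
[[257.9, 173.6], [272.1, 173.6]] toolx [69.8 17.4] mid 43.6 z [178. 183.]
[[257.8, 174.6], [282.9, 174.6]] toolx [ 70.6 -22.3] mid 24.1 z [173. 182.]
[[258.6, 175.6], [284.9, 175.6]] toolx [ 67.6 -29.6] mid 19.0 z [169. 179.]
[[263.6, 176.6], [285.1, 176.6]] toolx [ 49.1 -30.2] mid 9.4 z [167. 175.]
[[268.4, 177.6], [285.2, 177.6]] toolx [ 31.2 -30.9] mid 0.1 z [164. 170.]
[[268.4, 178.6], [285.2, 178.6]] toolx [ 31.2 -30.9] mid 0.2 z [160. 166.]
[[268.4, 179.6], [285.2, 179.6]] toolx [ 31.3 -30.9] mid 
[... 444 characters left out ...]
32.3] mid -0.6 z [129. 136.]
[[268.2, 186.6], [285.4, 186.6]] toolx [ 32.4 -31.7] mid 0.3 z [125. 131.]
[[268.2, 187.6], [285.1, 187.6]] toolx [ 32.5 -30.5] mid 1.0 z [120. 127.]
[[268.1, 188.6], [284.9, 188.6]] toolx [ 33.2 -29.9] mid 1.6 z [116. 122.]
[[268.1, 189.6], [284.8, 189.6]] toolx [ 33.3 -29.3] mid 2.0 z [111. 118.]
[[268.6, 190.6], [284.6, 190.6]] toolx [ 31.5 -28.8] mid 1.4 z [107. 113.]
[[275.2, 191.6], [284.1, 191.6]] toolx [  6.3 -26.9] mid -10.3 z [105. 109.]
[[263.9, 199.6], [268.4, 199.6]] toolx [50.1 32.7] mid 41.4 z [64. 66.]
[[265.2, 201.6], [293.6, 201.6]] toolx [ 45.1 -63.1] mid -9.0 z [55. 67.]
[[262.9, 202.6], [294.4, 202.6]] toolx [ 54.3 -66.3] mid -6.0 z [49. 63.]
```

Side view: the die hangs level over the pocket, about 1.2 mm along +tool x from the TCP. That's within the chamfer's capture range, so I lower it.

```bash
python3 -m inch '[[-0.0005,0.0005,0.03,0,0.003,0,1],[-0.0005,0.0005,0.06,0,0.003,0,1],[-0.0005,0.0005,0.075,0,0.003,0,1],[-0.0005,0.0005,0.078,0,0.003,0,1],[-0.0005,0.0005,0.081,0,0.003,0,1],[-0.0005,0.0005,0.083,0,0.003,0,1],[-0.0005,0.0005,0.083,0,0.003,0,1]]'; python3 go.py .5508 -.0300 .038 14.7
```

```text
time: 3.95
ee_pos: [0.5525, -0.0318, 0.0542]
tcp_rot: [180.0, -0.2, 14.6]
wrist_force: [-0.0, -0.1, -7.4]
opening: 0.0188
t 3.95 pos [ 0.5525 -0.0318  0.0542] rot [179.98  -0.25  14.56] F [-0.  -0.1 -7.4] op 0.0188
shift [-0.0012 -0.0022  0.0161] turn [ 0.0004 -0.0043 -0.0024]
```

```bash
python3 -m inch '[[-0.001,-0.001,0.003,0,0,0,1],[-0.001,-0.001,0.006,0,0,0,1],[-0.001,-0.001,0.009,0,0,0,1],[-0.001,-0.001,0.012,0,0,0,1],[-0.001,-0.001,0.012,0,0,0,1]]'; python3 go.py .5508 -.0300 .038 14.7
```

```text
time: 4.37
ee_pos: [0.5504, -0.0306, 0.0405]
tcp_rot: [-180.0, -0.1, 14.6]
wrist_force: [-0.4, 0.1, -7.5]
opening: 0.0188
t 4.3667 pos [ 0.5504 -0.0306  0.0405] rot [-1.7999e+02 -1.2000e-01  1.4610e+01] F [-0.4  0.1 -7.5] op 0.0188
shift [ 0.0006 -0.0004  0.0025] turn [-0.0003 -0.0021 -0.0016]
```

```bash
python3 -m inch '[[0,0,0.002,0,0,0,1],[0,0,0.004,0,0,0,1],[0,0,0.006,0,0,0,1],[0,0,0.006,0,0,0,1]]'; python3 go.py .5508 -.0300 .038 14.7
```

```text
time: 4.7
ee_pos: [0.551, -0.0305, 0.038]
tcp_rot: [180.0, -0.3, 14.6]
wrist_force: [-9.5, 2.3, 14.4]
opening: 0.0188
t 4.7 pos [ 0.551  -0.0305  0.038 ] rot [179.97  -0.28  14.61] F [-9.5  2.3 14.4] op 0.0188
shift [-0.0001 -0.0005 -0.    ] turn [ 0.0005 -0.0048 -0.0016]
```

```bash
python3 -m inch '[[0,0,-0.004,0,0,0,1],[0,0,-0.004,0,0,0,0.55],[0,0,-0.004,0,0,0,0.55],[0,0,-0.004,0,0,0,0.55],[0,0,-0.004,0,0,0,0.55]]'; python3 go.py .5508 -.0300 .038 14.7
```

```text
time: 5.12
ee_pos: [0.5511, -0.0307, 0.0395]
tcp_rot: [180.0, -0.2, 14.6]
wrist_force: [-0.8, -0.2, -0.2]
opening: 0.0384
t 5.1167 pos [ 0.5511 -0.0307  0.0395] rot [179.99  -0.21  14.6 ] F [-0.8 -0.2 -0.2] op 0.0384
shift [-0.0001 -0.0007  0.0015] turn [ 0.0003 -0.0038 -0.0018]
```

```bash
python3 -m inch '[[0,0,-0.03,0,0,0,0.55],[0,0,-0.06,0,0,0,0.55],[0,0,-0.10,0,0,0,0.3],[0,0,-0.13,0,0,0,0],[0,0,-0.13,0,0,0,0]]'; python3 go.py .4665 .283 .16 0.7
```

```text
time: 5.53
ee_pos: [0.5526, -0.0309, 0.1763]
tcp_rot: [179.8, -0.7, 14.6]
wrist_force: [0.4, -0.6, 0.4]
opening: 0.0734
t 5.5333 pos [ 0.5526 -0.0309  0.1763] rot [179.84  -0.68  14.6 ] F [ 0.4 -0.6  0.4] op 0.0734
shift [-0.0044 -0.3255  0.0153] turn [ 0.0014 -0.0122  0.2425]
```

```bash
python3 -m inch '[[-0.003,-0.326,0.01,0,-0.006,0.2425,0],[-0.003,-0.326,0.01,0,-0.006,0.2425,0],[-0.003,-0.326,0.01,0,-0.006,0.2425,0],[-0.003,-0.326,0.01,0,-0.006,0.2425,0],[-0.003,-0.326,0.01,0,-0.006,0.2425,0],[-0.003,-0.326,0.01,0,-0.006,0.2425,0],[-0.003,-0.326,0.01,0,-0.006,0.2425,0],[-0.003,-0.326,0.01,0,-0.006,0.2425,0],[-0.003,-0.326,0.01,0,-0.006,0.2425,0],[-0.003,-0.326,0.01,0,-0.006,0.2425,0],[-0.003,-0.326,0.01,0,-0.006,0.2425,0]]'; python3 go.py .4665 .283 .05 0.7
python3 - <<'E'
from h import *
ims=[]
for n in("top","side"):
    p,d=cam(n); np.savez(n+"2.npz",p=p,d=d); C=cloud(n,d)
    k=(np.hypot(C[...,0]-.552,C[...,1]+.03)<.05)
    P=C[k&(C[...,2]>.05)&(C[...,2]<.085)]
    if len(P)>3: print(n,len(P),"ztop",np.percentile(P[:,2],[50,90,97]).round(4),cv2.minAreaRect((P[:,:2]*1000).astype(np.float32)))
    b=(215,165,315,265) if n=="top" else (205,180,315,290)
    ims.append(cv2.resize(p[b[1]:b[3],b[0]:b[2],::-1],(400,400),interpolation=cv2.INTER_CUBIC))
cv2.imwrite("pics/die_in.png",np.hstack(ims))
E
```

```text
time: 6.45
ee_pos: [0.4906, 0.0428, 0.1607]
tcp_rot: [-178.2, 0.2, 4.0]
wrist_force: [-0.0, -0.2, 0.2]
opening: 0.0853
t 6.45 pos [0.4906 0.0428 0.1607] rot [-178.2     0.22    3.99] F [-0.  -0.2  0.2] op 0.0853
shift [-0.0069 -0.2377  0.1183] turn [-0.0313  0.0048  0.0573]
top 33 ztop [0.0678 0.0752 0.0768] ((547.1395263671875, -33.73078918457031), (48.73249053955078, 16.141481399536133), 13.840624809265137)
side 106 ztop [0.0645 0.0716 0.0733] ((550.43994140625, -23.90460205078125), (59.0638313293457, 25.810457229614258), 13.17092514038086)
```

View pics/die_in.png

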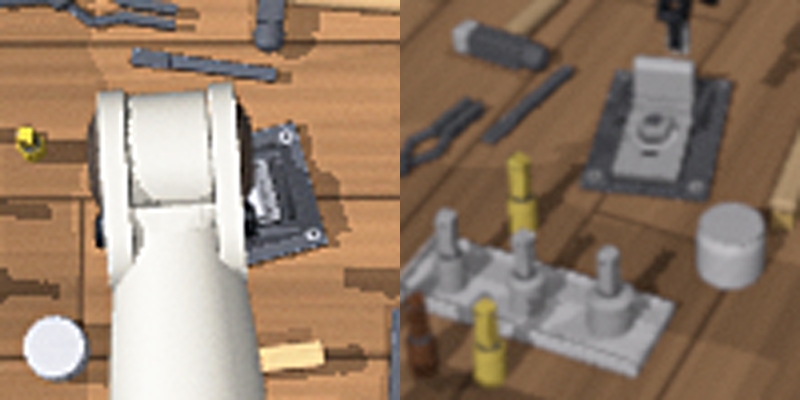

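The die sits ridge up in the pocket: top at about 72 mm, yaw 13–14° against the holder's 14.6°, released. The arm moved slowly, so I check its joints.

```bash
python3 - <<'E'
from h import *
o=telemetry.get_obs(); print(o['q'].round(1),o['qd'].round(1),o['ee_pos'])
E
python3 -m inch '[[-0.007,-0.239,0,0,0,0.057,0],[-0.007,-0.239,0,0,0,0.057,0],[-0.007,-0.239,0,0,0,0.057,0],[-0.007,-0.239,0,0,0,0.057,0],[-0.007,-0.239,0,0,0,0.057,0],[-0.007,-0.239,0,0,0,0.057,0]]'
python3 - <<'E'
from h import *
o=telemetry.get_obs(); print(o['q'].round(1),o['qd'].round(1),o['ee_pos'])
E
python3 go.py .4665 .283 .05 0.7
```

```text
[  4.   -3.5  -6.3  87.4   1.8 179.9] [ 0.1  0.4  0.4 -0.1 -0.1 -0. ] [0.49065642 0.04287222 0.16074584]
time: 7.05
ee_pos: [0.4849, 0.0517, 0.1662]
tcp_rot: [-176.4, 0.4, 4.1]
wrist_force: [0.5, 0.2, -0.1]
opening: 0.0854
[  4.   -4.1  -6.3  88.1   3.6 179.9] [-0.  -0.7 -0.1  0.7  0.2  0. ] [0.48486212 0.05171997 0.16619427]
t 7.05 pos [0.4849 0.0517 0.1662] rot [-176.43    0.37    4.06] F [ 0.5  0.2 -0.1] op 0.0854
shift [-0.0012 -0.2243  0.1304] turn [-0.0622  0.0082  0.0584]
```

Joint 6 is at its limit. I'll turn the tool to about yaw 90 instead; the square shank can be gripped either way.

```bash
python3 -m inch '[[0,0,0,0,0,-0.3,0],[0,0,0,0,0,-0.6,0],[0,0,0,0,0,-0.9,0],[0,0,0,0,0,-1.2,0],[0,0,0,0,0,-1.5,0],[0,0,0,0,0,-1.5,0],[0,0,0,0,0,-1.5,0],[0,0,0,0,0,-1.5,0],[0,0,0,0,0,-1.5,0],[0,0,0,0,0,-1.5,0],[0,0,0,0,0,-1.5,0],[0,0,0,0,0,-1.5,0]]'; python3 go.py .4665 .283 .16 90.7
```

```text
time: 8.05
ee_pos: [0.4849, 0.0516, 0.1661]
tcp_rot: [-179.4, -3.5, 90.3]
wrist_force: [-0.4, 0.1, 0.7]
opening: 0.0856
t 8.05 pos [0.4849 0.0516 0.1661] rot [-179.39   -3.55   90.32] F [-0.4  0.1  0.7] op 0.0856
shift [ 0.2306 -0.0169  0.0206] turn [-0.0103 -0.0619 -0.0064]
```

```bash
python3 -m inch '[[0.231,-0.017,0.02,-0.01,-0.062,-0.006,0],[0.231,-0.017,0.02,-0.01,-0.062,-0.006,0],[0.231,-0.017,0.02,-0.01,-0.062,-0.006,0],[0.231,-0.017,0.02,-0.01,-0.062,-0.006,0],[0.231,-0.017,0.02,-0.01,-0.062,-0.006,0],[0.231,-0.017,0.02,-0.01,-0.062,-0.006,0],[0.231,-0.017,0.02,-0.01,-0.062,-0.006,0],[0.231,-0.017,0.02,-0.01,-0.062,-0.006,0]]'; python3 go.py .4665 .283 .05 90.7
python3 - <<'E'
from h import *
T=np.load("top2.npz");
n="side"; p,d=cam(n); np.savez("side3.npz",p=p,d=d)
a=cv2.resize(np.load("top0.npz")['p'][222:247,188:213,::-1],(400,400),interpolation=cv2.INTER_CUBIC)
b=cv2.resize(p[195:295,205:305,::-1],(400,400),interpolation=cv2.INTER_CUBIC)
cv2.imwrite("pics/sock.png",np.hstack([a,b]))
E
```

```text
time: 8.72
ee_pos: [0.4673, 0.2846, 0.1602]
tcp_rot: [-179.9, 0.0, 90.5]
wrist_force: [0.2, -0.6, -0.4]
opening: 0.0853
t 8.7167 pos [0.4673 0.2846 0.1602] rot [-1.7992e+02  4.0000e-02  9.0470e+01] F [ 0.2 -0.6 -0.4] op 0.0853
shift [-0.0015 -0.0007  0.1102] turn [-0.0014  0.0007 -0.0039]
```

View pics/sock.png

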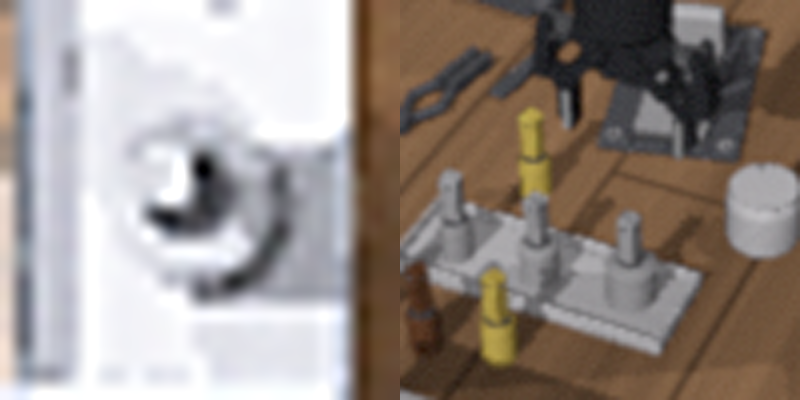

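Run:
```python
from h import *
print(onplane("top",[[199.2,232.9]],.089), onplane("side",[[261.2,229.5]],.172))
p=np.load("side3.npz")['p']; x0,y0,up=250,240,8
c=cv2.resize(p[y0:280,x0:280],None,fx=up,fy=up,interpolation=cv2.INTER_CUBIC)
g=cv2.cvtColor(c,cv2.COLOR_RGB2GRAY); h=cv2.cvtColor(c,cv2.COLOR_RGB2HSV)
for v in range(250,275,2): print(v,p[v,255:272].mean(1).astype(int))
C=cloud("side",np.load("side3.npz")['d']); k=(np.hypot(C[...,0]-.467,C[...,1]-.284)<.02)&(C[...,2]>.048)&(C[...,2]<.084); P=C[k]*1e3
for u in range(258,270):
    q=C[:,u][k[:,u]]*1e3
    if len(q): print(u,len(q),q.mean(0).round(1))
```

```text
[[0.46613395 0.27532196 0.089     ]] [[0.46694875 0.28713957 0.172     ]]
250 [ 87  96  96 102 126 146 141 132 127 105  90  94  98  96  97  98  96]
252 [ 96  97  96 103 114 117 126 134  95  75  86  93  98  97  95  96  93]
254 [ 86  92  94 100 117 137 142 135  98  84  93  96  95  97  96  92  86]
256 [169 149 116  95 109 135 143 134  98  80  81  90  91  92  86  75  62]
258 [163 160 146 126 124 137 141 133 101  73  68  78  91  81  65  59  62]
260 [161 142 131 123 108 104 120 120  94  69  88 113 118 111  93  83  78]
262 [166 151 141 144 142 138 131 124 130 132 134 132 127 115 111 110 108]
264 [146 132 131 139 147 150 148 147 146 143 137 123 104  81  88  97  98]
266 [147 131 127 136 141 141 139 138 136 129 118 108  99  87  90 101 121]
268 [146 130 126 134 141 144 142 141 138 134 122 110  92  80 106 141 151]
270 [149 141 133 134 139 143 143 139 134 129 118 106 100 112 139 150 149]
272 [154 152 148 144 144 143 142 140 136 131 129 135 144 152 150 151 151]
274 [132 140 146 147 152 152 151 150 149 148 147 148 147 147 148 147 150]
259 2 [475.9 289.5  81.9]
260 7 [472.8 289.4  65.7]
261 8 [468.7 290.5  66. ]
262 8 [465.2 290.3  67.1]
263 9 [461.8 290.   65.9]
264 8 [461.4 283.4  62.8]
265 10 [460.7 277.2  66.5]
```

Depth of the shank's faces: +y face at y≈290 and −x face at x≈461, so its centre is about (0.468, 0.283) and it is square to the world axes within a few degrees.

```bash
python3 -m inch '[[-0.0015,0.0005,0.04,0,0,0,0],[-0.0015,0.0005,0.08,0,0,0,0],[-0.0015,0.0005,0.1,0,0,0,0],[-0.0015,0.0005,0.107,0,0,0,0],[-0.0015,0.0005,0.107,0,0,0,0.5],[-0.0015,0.0005,0.107,0,0,0,1],[-0.0015,0.0005,0.107,0,0,0,1],[-0.0015,0.0005,0.107,0,0,0,1],[-0.0015,0.0005,0.107,0,0,0,1],[-0.0015,0.0005,0.107,0,0,0,1],[-0.0015,0.0005,0.107,0,0,0,1],[-0.0015,0.0005,0.107,0,0,0,1]]' 100; python3 go.py .4675 .283 .17 90.7
```

```text
time: 9.77
ee_pos: [0.4689, 0.2824, 0.055]
tcp_rot: [179.9, -0.1, 90.3]
wrist_force: [-0.4, 1.0, 6.9]
opening: 0.0139
t 9.7667 pos [0.4689 0.2824 0.055 ] rot [ 1.7993e+02 -6.0000e-02  9.0320e+01] F [-0.4  1.   6.9] op 0.0139
shift [ 0.0007 -0.0013 -0.115 ] turn [ 0.0012 -0.0011 -0.0066]
```

```bash
python3 -m inch '[[0,0,-0.03,0,0,0,1],[0,0,-0.06,0,0,0,1],[0,0,-0.09,0,0,0,1],[0,0,-0.11,0,0,0,1],[0,0,-0.11,0,0,0,1]]'; python3 go.py .535 .0355 .165 104.6
```

```text
time: 10.18
ee_pos: [0.4697, 0.2829, 0.1685]
tcp_rot: [179.7, -0.2, 90.3]
wrist_force: [0.7, 0.3, -3.2]
opening: 0.0139
t 10.1833 pos [0.4697 0.2829 0.1685] rot [179.73  -0.2   90.33] F [ 0.7  0.3 -3.2] op 0.0139
shift [-0.2478  0.0639  0.0029] turn [ 0.0052 -0.0028 -0.2491]
```

```bash
python3 -m inch '[[-0.248,0.064,0.003,0.002,-0.001,-0.249,1],[-0.248,0.064,0.003,0.002,-0.001,-0.249,1],[-0.248,0.064,0.003,0.002,-0.001,-0.249,1],[-0.248,0.064,0.003,0.002,-0.001,-0.249,1],[-0.248,0.064,0.003,0.002,-0.001,-0.249,1],[-0.248,0.064,0.003,0.002,-0.001,-0.249,1],[-0.248,0.064,0.003,0.002,-0.001,-0.249,1],[-0.248,0.064,0.003,0.002,-0.001,-0.249,1],[-0.248,0.064,0.003,0.002,-0.001,-0.249,1],[-0.248,0.064,0.003,0.002,-0.001,-0.249,1]]'; python3 go.py .535 .0355 .115 104.6
python3 - <<'E'
from h import *
p,d=cam("side"); np.savez("side4.npz",p=p,d=d)
o=telemetry.get_obs(); t=o['ee_pos']; C=cloud("side",d)*1e3; t=t*1e3
k=(np.hypot(C[...,0]-t[0],C[...,1]-t[1])<28)
for nm,lo,hi in(("barrel",t[2]-48,t[2]-14),("nut",26,40),("nuttop",40,48),("keeper",19,24)):
    q=C[k&(C[...,2]>lo)&(C[...,2]<hi)]
    if len(q): print(nm,len(q),q.min(0).round(1),q.max(0).round(1),q.mean(0).round(1))
cv2.imwrite("pics/overnut.png",cv2.resize(p[160:250,235:325,::-1],(540,540),interpolation=cv2.INTER_CUBIC))
E
```

```text
time: 11.02
ee_pos: [0.5333, 0.035, 0.1598]
tcp_rot: [-179.8, -0.0, 104.6]
wrist_force: [-0.2, 0.5, -2.0]
opening: 0.0135
t 11.0167 pos [0.5333 0.035  0.1598] rot [-1.7977e+02 -1.0000e-02  1.0460e+02] F [-0.2  0.5 -2. ] op 0.0135
shift [0.     0.0019 0.0447] turn [-0.004  -0.0001  0.0001]
barrel 102 [510.3  23.3 112.3] [552.5  60.  145.9] [525.7  48.5 130.9]
nut 35 [519.2  27.7  26. ] [551.   54.3  39.9] [531.8  44.8  33.2]
nuttop 26 [519.   24.9  40. ] [548.4  56.2  47.4] [533.8  40.4  43.7]
keeper 45 [508.1   9.7  19.2] [560.3  60.5  23.9] [528.5  41.8  21.4]
```

View pics/overnut.png

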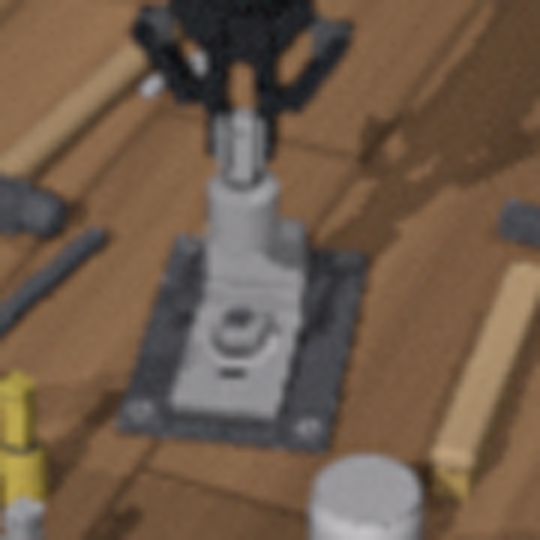

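Side view: the socket hangs above the nut, its barrel axis about 3 mm short in x. I correct that and lower it.

```bash
python3 -m inch '[[0,0.002,0.03,-0.004,0,0,1],[0,0.002,0.05,-0.004,0,0,1],[0,0.002,0.057,-0.004,0,0,1],[0,0.002,0.06,-0.004,0,0,1],[0,0.002,0.06,-0.004,0,0,1],[0,0.002,0.06,-0.004,0,0,1]]'; python3 go.py .5355 .0355 .076 104.6
```

```text
time: 11.57
ee_pos: [0.5359, 0.0353, 0.1018]
tcp_rot: [179.9, 0.0, 104.6]
wrist_force: [-0.0, 0.3, -2.3]
opening: 0.0135
t 11.5667 pos [0.5359 0.0353 0.1018] rot [1.7986e+02 4.0000e-02 1.0463e+02] F [-0.   0.3 -2.3] op 0.0135
shift [ 0.0003 -0.0004  0.0258] turn [0.0025 0.0007 0.0005]
```

```bash
python3 -m inch '[[0,0,0.003,0,0,0,1],[0,0,0.006,0,0,0,1],[0,0,0.009,0,0,0,1],[0,0,0.011,0,0,0,1],[0,0,0.012,0,0,0,1],[0,0,0.012,0,0,0,1]]' 120; python3 go.py .5355 .0355 .076 104.6
```

```text
time: 12.07
ee_pos: [0.5362, 0.0351, 0.0902]
tcp_rot: [179.8, 0.0, 104.6]
wrist_force: [-2.8, 1.5, 9.2]
opening: 0.0134
t 12.0667 pos [0.5362 0.0351 0.0902] rot [1.7978e+02 1.0000e-02 1.0459e+02] F [-2.8  1.5  9.2] op 0.0134
shift [ 0.0006 -0.0006  0.0142] turn [ 0.0038  0.0001 -0.0002]
```

```bash
python3 -m inch '[[0,0,0.001,0,0,0.07,1],[0,0,0.002,0,0,0.14,1],[0,0,0.002,0,0,0.21,1],[0,0,0.002,0,0,0.28,1],[0,0,0.002,0,0,0.28,1]]' ; python3 go.py .5355 .0355 .076 104.6;  python3 -m inch '[[0,0,0,0,0,-0.1,1],[0,0,0,0,0,-0.2,1],[0,0,0,0,0,-0.3,1],[0,0,0,0,0,-0.4,1],[0,0,0,0,0,-0.5,1],[0,0,0,0,0,-0.56,1],[0,0,0,0,0,-0.56,1]]' ; python3 go.py .5355 .0355 .076 104.6
```

```text
time: 12.48
ee_pos: [0.5357, 0.0353, 0.0866]
tcp_rot: [179.9, -0.1, 88.4]
wrist_force: [1.0, 2.8, -2.8]
opening: 0.0134
t 12.4833 pos [0.5357 0.0353 0.0866] rot [ 1.7991e+02 -6.0000e-02  8.8380e+01] F [ 1.   2.8 -2.8] op 0.0134
shift [ 0.0002 -0.0002  0.0106] turn [ 0.0018 -0.0009 -0.2831]
time: 13.07
ee_pos: [0.5358, 0.0353, 0.0867]
tcp_rot: [179.9, -0.0, 120.9]
wrist_force: [2.0, 4.3, -1.9]
opening: 0.0135
t 13.0667 pos [0.5358 0.0353 0.0867] rot [179.87  -0.   120.92] F [ 2.   4.3 -1.9] op 0.0135
shift [ 0.0003 -0.0002  0.0107] turn [ 0.0022 -0.0003  0.2849]
```

The force released, so the socket has dropped onto the nut's hex. I push it down.

```bash
python3 -m inch '[[0,0,0.003,0,0,0,1],[0,0,0.006,0,0,0,1],[0,0,0.009,0,0,0,1],[0,0,0.012,0,0,0,1],[0,0,0.014,0,0,0,1],[0,0,0.014,0,0,0,1]]' ; python3 go.py .5355 .0355 .076 120
```

```text
time: 13.57
ee_pos: [0.5364, 0.0354, 0.076]
tcp_rot: [179.7, 0.1, 120.6]
wrist_force: [-7.3, 6.8, 24.8]
opening: 0.0134
t 13.5667 pos [0.5364 0.0354 0.076 ] rot [1.7970e+02 9.0000e-02 1.2058e+02] F [-7.3  6.8 24.8] op 0.0134
shift [ 0.0005 -0.0007  0.    ] turn [0.0052 0.0015 0.0101]
```

```bash
python3 -m inch '[[0,0,-0.003,0,0,0,1],[0,0,-0.003,0,0,0,1],[0,0,-0.003,0,0,0,1]]'; python3 -c "
from h import *
o=telemetry.get_obs();print(o['torque'],o['wrist_force'])"
python3 -m inch '[[0,0,0,0,0,0.08,1],[0,0,0,0,0,0.16,1]]'; python3 -c "
from h import *
o=telemetry.get_obs();print(o['torque'],o['wrist_force'],o['tcp_rot'])"
python3 -m inch '[[0,0,0,0,0,-0.08,1],[0,0,0,0,0,-0.16,1]]'; python3 -c "
from h import *
o=telemetry.get_obs();print(o['torque'],o['wrist_force'],o['tcp_rot'],o['ee_pos'],o['opening'])
p,d=cam('side');np.savez('side5.npz',p=p,d=d); C=cloud('side',d)*1e3
k=(np.hypot(C[...,0]-535,C[...,1]-36)<28)
q=C[k&(C[...,2]>30)&(C[...,2]<60)]; print('barrel',q.min(0).round(1),q.max(0).round(1))
cv2.imwrite('pics/end.png',cv2.resize(p[160:300,200:330,::-1],(557,600),interpolation=cv2.INTER_CUBIC))
"
```

```text
time: 13.82
ee_pos: [0.5359, 0.0353, 0.0762]
tcp_rot: [179.8, 0.0, 120.6]
wrist_force: [-0.4, 6.2, 3.4]
opening: 0.0135
[ 1.49606606  0.02340663 -0.07290516] [-0.43735938  6.16290717  3.37707739]
time: 13.98
ee_pos: [0.5358, 0.035, 0.0761]
tcp_rot: [179.9, 0.0, 111.2]
wrist_force: [0.2, 6.3, 4.0]
opening: 0.0131
[1.43963147 0.13093582 0.17832138] [0.20852794 6.32923305 4.01889755] [1.79867778e+02 3.16947552e-02 1.11220234e+02]
time: 14.15
ee_pos: [0.536, 0.0353, 0.0762]
tcp_rot: [179.8, 0.0, 120.7]
wrist_force: [0.6, 7.7, 4.6]
opening: 0.0133
[ 1.66457339  0.00349455 -0.18280798] [0.63852952 7.70344568 4.59128738] [1.79839161e+02 2.92121605e-02 1.20719628e+02] [0.53597564 0.03525874 0.07618134] 0.013268372874717828
barrel [513.1  17.1  30.2] [558.6  63.   59.3]
```

View pics/end.png

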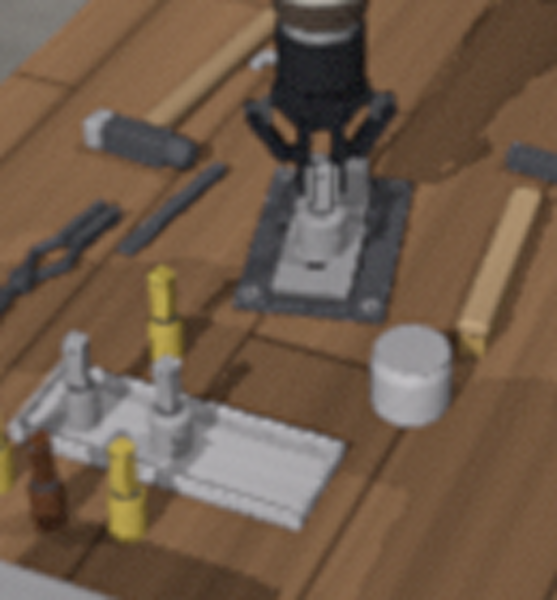

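Turning gives about ±0.18 N m, the nut's drag, so the hex is engaged. I ease the side load, keep a light push and hand in.

```bash
python3 -m inch '[[0.001,0.0005,0.001,0,0,0,1],[0.001,0.0005,0.001,0,0,0,1],[0.001,0.0005,0.001,0,0,0,1],[0.001,0.0005,0.001,0,0,0,1],[0.001,0.0005,0.001,0,0,0,1]]' 120; python3 go.py .5355 .0355 .076 120; python3 -c "
from workcell import order; print(order.job_done())"
```

```text
time: 14.62
ee_pos: [0.5361, 0.0357, 0.0761]
tcp_rot: [179.8, 0.1, 120.6]
wrist_force: [-1.6, 1.7, 9.5]
opening: 0.0133
t 14.6167 pos [0.5361 0.0357 0.0761] rot [1.7984e+02 1.3000e-01 1.2055e+02] F [-1.6  1.7  9.5] op 0.0133
shift [ 0.0001 -0.0006  0.0001] turn [0.0028 0.0023 0.0097]
the job is handed in; nothing more can be done
None
```

The job is handed in at 14.6 s on the robot's clock. The fuller die is in the pocket, released, and the large socket is fully down on the keeper nut, still gripped. No verdict was reported.

- **Die:** it went in without touching the sides and stopped at the floor's height. Afterwards its ridge top read about 72 mm above the bench, as it should. Its yaw read 13–14° against 14.6° for the holder. The top camera's view of the die was partly hidden by the arm, so its position to the millimetre was not measured; the 2 mm of play in the pocket keeps it within the 3 mm limit.
- **Choosing the socket:** I did not try the other two sockets. The depth reading put the nut's top at about 42 mm, which matches only the 30 mm nut, so I took the large socket. The small and middle ones stand untouched in the tray.
- **Fit on the nut:**
  - It touched the nut's top and dropped over the hex when I turned it.
  - It stopped where a fully seated socket should (TCP at 76.1 mm).
  - Turning it back and forth met about ±0.18 N m, close to the nut's 0.15 N m drag.
  - At the end it was gripped with 120 N and pressed lightly down (wrist force 9.5 N), and the tool was within 0.2° of vertical.
- **Disagreements:** the two cameras differed by about 2–3 mm on where the holder is, and the arm was slowed on the way to the tray when joint 6 reached its range limit. I turned the tool to yaw 90 instead.
- **Bystanders:** in the last picture the ones in view looked undisturbed; I did not measure their positions.

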